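Try out the refitted lid stay of an instrument case

ROBOT

A 7-joint arm with a two-finger parallel gripper is mounted at the origin on the work surface. World frame = base frame: x ahead of the robot, y to its left, z up, the work surface at z = 0. Lengths are in m, angles in rad, forces in N, time in s.
With the tool pointing down it reaches from about 0.4 to 0.875 m from the base axis. Payload 6.5 kg.
Tool frame: the origin (TCP) lies midway between the tips of the shut fingers; the grasp point (between the pads) lies 19 mm behind it; z points along the fingers, y is the line along which they close (so a half turn about z gives the same grasp; the last joint's range is limited). The gripper opens to 88 mm and grips with 3 to 60 N. Pads are 18 mm wide; open, the fingers measure 123 mm over their backs; the gripper's body (75 mm by 187 mm) begins 45 mm behind the grasp point.
Start: joints at [-1.358, 0.536, -0.004, 1.538, 0.003, 1.067, -0.071], TCP at [0.179, 0.625, 0.239] pointing down, gripper open.
Joint ranges: [-2.7, 2.7], [-0.37, 2.16], [-1.27, 1.26], [0.24, 2.4], [-1.31, 4.45], [0.19, 1.91], [-2.76, 2.76]. Speed limits (rad/s): [2.39, 2.39, 3.14, 3.14, 3.14, 3.14, 3.14].

INTERFACE

Orientations are given as a unit quaternion [x, y, z, w].
In Python, from rig import get_state, snapshot, job_done gives the robot as it stands.
- The arm moves only by the tool play_rows, never from a script. Its arguments are lists of equal length, an entry for each row: "rotation": the turn, a rotation vector about the tool's x, y, z in degrees, a list of three; "travel": the shift along the tool's x, y, z in mm, a list of three; "claw": the opening, from 0 (shut) to 1 (fully open). A call has 1 to 10 rows; each row shifts and turns the commanded pose from where the row before left it, along the tool's axes as they then stand; what a row does not reach is not made up. A row lasts 1/12 s, in which the tool goes at most 41.7 mm and 7.16 degrees, less where a joint would pass 70% of its speed; a pose out of reach is approached as far as the arm can. A call with a gripper value outside its range is refused whole. The fingers move at their own pace and stop on an object; the grip force is fixed at half the most. Time passes only in rows, so rows that do not move let the fingers close. It gives the time, the measured TCP pose, the force, the opening and the grip force at its end, in the units of the state.
- get_state(): the state, without advancing time (a new reading comes with each control period).
- snapshot(name): name is "scene" or "top"; returns a dict with "image" (384x512x3 uint8, red, green, blue), "mtx" (3x3 intrinsics, pixels), "origin" and "orientation" of the camera in the world. Camera axes: x right, y down, z forward; pixel columns grow to the right and rows downward; lengths in m; the calibration is good to about 2 mm. A picture is of the moment at which its call begins. There is no depth.
- job_done(): hands the job in; it is judged then, once.
The state is a dict: "clock": time; "joint_positions": joint angles; "qvel": joint speeds; "effort": joint torques, N m; "tool_pos": TCP position; "orientation": TCP orientation; "ft_force": force on the tool from outside, world axes, zero at the start; "wrist_torque": the same for the moment, N m; "opening": finger opening in m; "grip_force": force on a finger pad.
Only numpy, scipy, OpenCV 4.12 (cv2) and the standard library are available. Lean on these libraries where they do the work, as an engineer would, in place of code of your own. Each camera call takes 0.05 s, during which the arm holds its last target. There are 200 camera calls.

TASK

The folding lid stay on the side of the larger instrument case has just been refitted and needs trying out. Raise the lid by the lug at its front until the stay locks, and let go so that the lid stands open on the stay by itself. Then fold the stay at its knee and bring the lid down until it is fully shut.

Things in the scene. Friction and masses are not known exactly. Their poses are not given: they have to be found in the camera images.
- case: Larger grey steel case, fixed, 180 x 180 mm, walls 110 mm high; the smaller case without a stay is a bystander. Origin: centre of its underside; front to its own -x, left +y, z up. The lid (12 mm thick, about 0.6 kg, damped) lies on the walls, hinge line along y at x 90, z 110 mm. The folding stay is outside the right (-y) wall; its lower bar turns about x -60, z 90 mm.
- lug (a point): Centre of the black lug at the middle of the lid's front edge: an upright disc 26 mm across, 16 mm thick along the case's y; pinch it across y from above. Shut: x -122, y 0, z 116 mm in the case's frame (32 mm clear of the lid's edge), 212 mm from the hinge line, about which it swings up and to +x. The disc turns between the pads, so the gripper need not tilt. Axes: the lid's.
- knee (a point): On the axis of the stay's knee knob, a steel rod 14 mm thick along case y, free from y -112 to -158 mm; point at y -140. It moves on an 80 mm circle about the lower bar's pivot: z 36 mm when shut, x -9, z 152 mm when locked. Push it at least 20 mm to the case's +x and 25 mm down, a few N: the lid rises a hair, the stay folds, the lid sinks shut by itself in 3 s. Keep out of the knob's way then.
- lid (a joint): Lid angle in rad: 0 shut, growing as it opens. Raised to 1.2 or more the stay locks by itself (end stop of the lid 1.36); let go there, it settles back to about 1.13 and stands on the locked stay. Let go below 1.1 it sinks shut.
- stay (a joint): Knee angle of the stay in rad: 0 folded with the lid shut, growing as it straightens: 2.36 straight, 2.62 at its stop just past straight, where it is locked. A light spring takes the knee to the stop once the lid is high enough.

How it is judged:
By the outcome, as a careful person would: the job done as asked, in the order asked, and still so for the second after the job is handed in, with the robot touching nothing.
It also fails if it takes over 58 s, if anything falls off the work surface, if the arm or the gripper's body presses on something with over 40 N, if the wrist force passes 120 N, or if a joint passes its speed limit or range.

## Working session

There is one attempt and no reset: what is moved stays moved. The work goes in short steps, Python scripts to look and compute and a tool call to move; the robot and the scene stay as the last step left them, time stands still between calls to the robot, and variables do not carry over. Pictures are saved under pics/ and viewed, at most 10 in all, crops included, and the job is handed in when it is done.

Besides the shell and the picture viewer there is one more tool, called as name(argument=value, ...) on one line, values as JSON. play_rows: Moves the arm, as the interface text tells. Its arguments: {"type":"object","properties":{"rotation":{"type":"array","items":{"type":"array","items":{"type":"number"}}},"travel":{"type":"array","items":{"type":"array","items":{"type":"number"}}},"claw":{"type":"array","items":{"type":"number"}}},"required":["rotation","travel","claw"]}

```bash
mkdir -p pics; python3 - <<'E'
from rig import *
import cv2,pickle,numpy as np
s=get_state();print(s['tool_pos'],s['orientation'],s['clock'])
d={}
for n in("scene","top"):
    d[n]=snapshot(n);cv2.imwrite(f"pics/{n}0.png",d[n]["image"][:,:,::-1]);print(n,d[n]["mtx"].tolist(),d[n]["origin"],d[n]["orientation"])
pickle.dump(d,open("s0.pkl","wb"))
E
```

```text
[0.17873754 0.62429879 0.23785369] [ 1.38920309e-01  9.90303188e-01 -8.59828499e-04 -6.06669048e-05] 0.0
scene [[347.5567668826667, 0.0, 254.8998207672177], [0.0, 347.5567668826667, 185.47777992115297], [0.0, 0.0, 1.0]] [1.19372414 0.08834192 0.50347771] [ 0.53561139  0.68949987 -0.39092294 -0.29135824]
top [[449.01589078346836, 0.0, 260.2128059541964], [0.0, 449.01589078346836, 187.96586851621973], [0.0, 0.0, 1.0]] [ 0.36154925 -0.08720559  0.98096776] [-0.69637893  0.71161571 -0.06426727  0.06729925]
```

View pics/scene0.png

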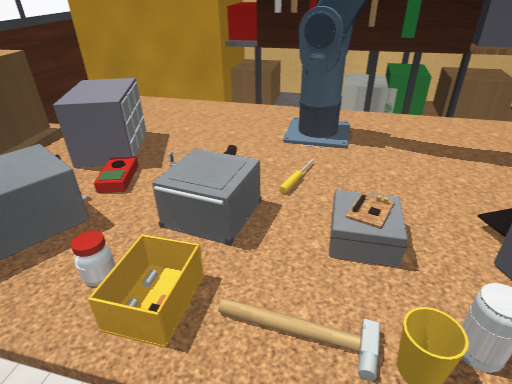

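View pics/top0.png

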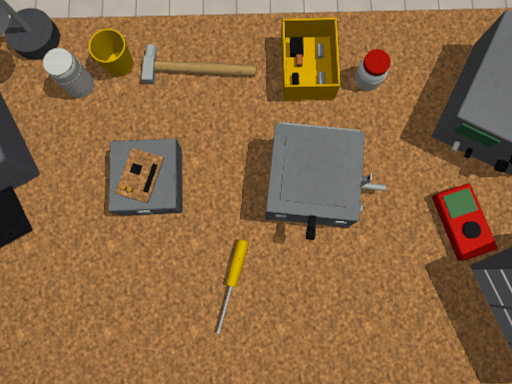

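```bash
cat > h.py <<'E'
import numpy as np,cv2
from scipy.spatial.transform import Rotation as R
def ray(v,uv):
    d=R.from_quat(v["orientation"]).as_matrix()@np.linalg.inv(v["mtx"])@[uv[0],uv[1],1]
    return np.array(v["origin"]),d
def onz(v,uv,z):
    o,d=ray(v,uv);return o+d*(z-o[2])/d[2]
def proj(v,p):
    c=R.from_quat(v["orientation"]).inv().apply(np.array(p)-v["origin"]);q=np.array(v["mtx"])@c;return q[:2]/q[2]
E
python3 - <<'E'
from h import *;import pickle
d=pickle.load(open("s0.pkl","rb"));t=d["top"]
g=cv2.cvtColor(t["image"],cv2.COLOR_RGB2HSV)
im=t["image"][:,:,::-1]
# grey lid mask
m=((g[...,1]<60)&(g[...,2]>70)).astype(np.uint8);m[:, :230]=0;m[:,400:]=0;m[:110]=0;m[240:]=0
m=cv2.morphologyEx(m,cv2.MORPH_OPEN,np.ones((15,15)))
c=max(cv2.findContours(m,0,2)[0],key=cv2.contourArea)
a=cv2.approxPolyDP(c,6,True)[:,0];print("quad",a.tolist(),cv2.minAreaRect(c))
for p in a:print(onz(t,p,.122))
k=((g[...,2]<50)).astype(np.uint8);k[:200]=0;k[250:]=0;k[:,:295]=0;k[:,330:]=0
ys,xs=np.nonzero(k);print("lug",xs.min(),xs.max(),ys.min(),ys.max(),xs.mean(),ys.mean())
for z in(.116,.129):print(onz(t,(xs.mean(),ys.mean()),z))
cv2.imwrite("pics/c1.png",cv2.resize(im[110:240,250:400],None,fx=4.5,fy=4.5,interpolation=cv2.INTER_CUBIC))
E
```

```text
quad [[276, 124], [267, 211], [358, 219], [363, 132]] ((316.4208068847656, 170.79208374023438), (93.1354751586914, 91.24491119384766), 5.710593223571777)
[ 0.65296383 -0.11953385  0.122     ]
[ 0.47804341 -0.09735684  0.122     ]
[ 0.45874933 -0.27156626  0.122     ]
[ 0.63230332 -0.29217138  0.122     ]
lug 295 329 215 239 311.33988764044943 223.69662921348313
[ 0.45229292 -0.18238617  0.116     ]
[ 0.45092909 -0.18095566  0.129     ]
```

View pics/c1.png

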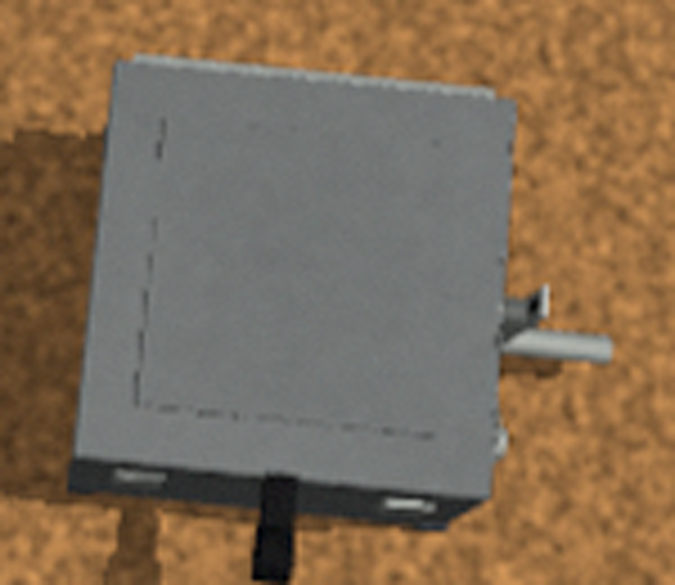

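```bash
cat >> h.py <<'E'
import os,json
if os.path.exists("case.json"):
    cx,cy,yaw=json.load(open("case.json"))
    def W(p):
        r=R.from_euler('z',yaw).apply(p);return r+[cx,cy,0]
E
python3 - <<'E'
from h import *;import pickle,json
from scipy.optimize import least_squares
d=pickle.load(open("s0.pkl","rb"));t=d["top"];s=d["scene"]
px=np.array([(118,62),(75,458),(490,497),(517,100),(271,580)])/4.5+[250,110]-.4
loc=[(90,90,122),(-90,90,122),(-90,-90,122),(90,-90,122),(-135,0,116)]
def W(q,p):return R.from_euler('z',q[2]).apply(np.array(p)/1000)+[q[0],q[1],0]
f=lambda q:np.concatenate([proj(t,W(q,l))-p for l,p in zip(loc,px)])
r=least_squares(f,[.55,-.19,-.117]);q=r.x;print(q,np.degrees(q[2]),r.fun.round(1))
json.dump(list(q),open("case.json","w"))
for n,l in dict(lug=(-122,0,116),kn=(-60+80*-0,-158,36)).items():print(n,W(q,l))
print("knob end seen",np.array((610,349))/4.5+[250,110]-.4)
for x in(0,-60+np.sqrt(80**2-54**2)):print(x,proj(t,W(q,(x,-158,36))))
im=s["image"].copy()
for l in loc+[(90,90,0),(90,-90,0),(-122,0,129),(-122,0,116),(-1,-158,36)]:
    u=proj(s,W(q,l));cv2.circle(im,tuple(int(round(a*8)) for a in u),8,(255,0,0),-1,shift=3)
cv2.imwrite("pics/c2.png",cv2.resize(im[120:260,130:290,::-1],None,fx=4,fy=4,interpolation=cv2.INTER_CUBIC))
E
```

```text
[ 0.55588736 -0.19556309 -0.12602208] -7.22053354359215 [-0.8 -1.  -0.5 -0.3  0.7  0.7  0.5 -0.6  0.2  1. ]
lug [ 0.43485485 -0.18022906  0.116     ]
kn [ 0.47650435 -0.34476878  0.036     ]
knob end seen [385.15555556 187.15555556]
0 [385.19041602 186.93496092]
-0.9745817465051729 [385.16594793 187.38023863]
```

View pics/c2.png

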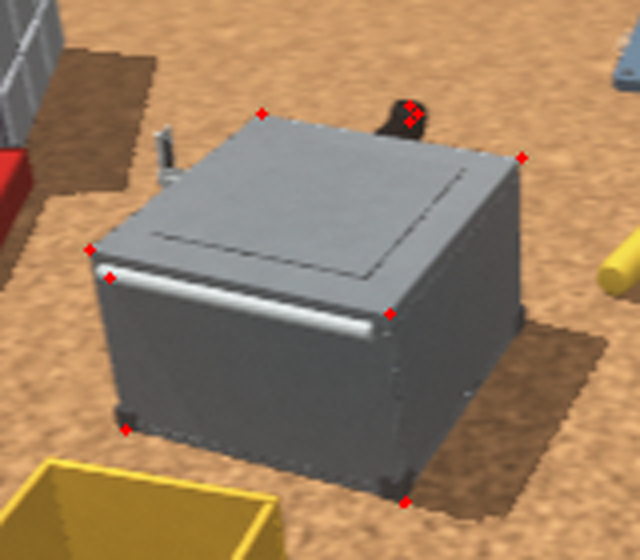

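```bash
cat >> h.py <<'E'
from rig import *
C=lambda yw=0:R.from_euler('z',yaw)   # case rotation
def go(pc,Rt=None):
    """pc: target TCP in case frame mm; prints rotvec deg (tool) and travel mm in tool axes before and after the turn"""
    s=get_state();Rn=R.from_quat(s["orientation"]);p=np.array(s["tool_pos"])
    if Rt is None:Rt=Rn
    dw=(W(np.array(pc)/1000)-p)*1000
    print("rot",(Rn.inv()*Rt).as_rotvec(degrees=True).round(2),"trav now",Rn.inv().apply(dw).round(1),"after",Rt.inv().apply(dw).round(1))
def here():
    s=get_state();pc=C().inv().apply(np.array(s["tool_pos"])-[cx,cy,0])*1000
    print("t",round(s["clock"],2),"case TCP",pc.round(1),"z ax",R.from_quat(s["orientation"]).apply([0,0,1]).round(3),"y ax(case)",C().inv().apply(R.from_quat(s["orientation"]).apply([0,1,0])).round(3),"F",np.round(s["ft_force"],1),"open",round(s["opening"],4),"grip",round(s["grip_force"],1),"j",np.round(s["joint_positions"],2))
# down: tool z=-z, tool y=case y, tool x=-case x
LUG=C()*R.from_matrix(np.array([[-1,0,0],[0,1,0],[0,0,-1.]]))
E
python3 -c "
from h import *
here();go((-122,0,240),LUG)"
```

```text
t 0.1 case TCP [-477.2  766.   237.9] z ax [-0.    -0.002 -1.   ] y ax(case) [ 0.152  0.988 -0.002] F [-0.3  0.  -0.1] open 0.0884 grip 0.0 j [-1.36  0.54 -0.    1.54  0.    1.07 -0.07]
rot [-0.09  0.   -8.75] trav now [-467.6 -703.1   -0.9] after [-355.2 -766.    -2.1]
```

play_rows(rotation=[[0, 0, -4.4], [0, 0, -4.35], [0, 0, 0], [0, 0, 0], [0, 0, 0], [0, 0, 0], [0, 0, 0], [0, 0, 0], [0, 0, 0], [0, 0, 0]], travel=[[0, 0, 0], [0, 0, 0], [-16, -35, 0], [-16, -35, 0], [-16, -35, 0], [-16, -35, 0], [-16, -35, 0], [-16, -35, 0], [-16, -35, 0], [-16, -35, 0]], claw=[0.6, 0.6, 0.6, 0.6, 0.6, 0.6, 0.6, 0.6, 0.6, 0.6])

```text
clock: 0.93
tool_pos: [0.2707, 0.3289, 0.2385]
orientation: [0.063, 0.998, -0.0, -0.0]
ft_force: [1.3, -0.0, 0.0]
opening: 0.0527
grip_force: 0.0
```

play_rows(rotation=[[0, 0, 0], [0, 0, 0], [0, 0, 0], [0, 0, 0], [0, 0, 0], [0, 0, 0], [0, 0, 0], [0, 0, 0], [0, 0, 0], [0, 0, 0]], travel=[[-16, -35, 0], [-16, -35, 0], [-16, -35, 0], [-16, -35, 0], [-16, -35, 0], [-16, -35, 0], [-16, -35, 0], [-16, -35, 0], [-16, -35, 0], [-16, -35, 0]], claw=[0.6, 0.6, 0.6, 0.6, 0.6, 0.6, 0.6, 0.6, 0.6, 0.6])

```text
clock: 1.77
tool_pos: [0.3853, -0.0382, 0.2388]
orientation: [0.063, 0.998, 0.0, 0.0]
ft_force: [1.3, 0.4, 0.0]
opening: 0.053
grip_force: 0.0
```

```bash
python3 -c "
from h import *
here();go((-122,0,160),LUG)"
```

```text
t 1.77 case TCP [-189.   134.7  238.8] z ax [ 0.  0. -1.] y ax(case) [-0.  1.  0.] F [1.3 0.4 0. ] open 0.053 grip 0.0 j [-0.46  0.07  0.47  2.2  -0.04  0.88  1.48]
rot [0.02 0.02 0.01] trav now [ -67.  -134.7   78.8] after [ -67.  -134.7   78.8]
```

play_rows(rotation=[[0, 0, 0], [0, 0, 0], [0, 0, 0], [0, 0, 0], [0, 0, 0], [0, 0, 0], [0, 0, 0], [0, 0, 0], [0, 0, 0], [0, 0, 0]], travel=[[-13, -26, 0], [-13, -26, 0], [-13, -26, 0], [-13, -26, 0], [-12, -27, 0], [0, 0, 26], [0, 0, 26], [0, 0, 26], [0, 0, 0], [0, 0, 0]], claw=[0.6, 0.6, 0.6, 0.6, 0.6, 0.6, 0.6, 0.6, 0.6, 0.6])

```text
clock: 2.6
tool_pos: [0.4314, -0.1742, 0.1602]
orientation: [0.063, 0.998, 0.0, -0.002]
ft_force: [-0.6, 0.8, 0.3]
opening: 0.053
grip_force: 0.0
```

```bash
python3 - <<'E'
from h import *
here();go((-122,0,99),LUG)
a=snapshot("scene")["image"];b=snapshot("top")["image"]
a=cv2.resize(a[90:210,150:310,::-1],(400,300));b=cv2.resize(b[150:270,230:390,::-1],(400,300))
cv2.imwrite("pics/c3.png",np.hstack([a,b]))
E
```

```text
t 2.6 case TCP [-126.2    5.5  160.2] z ax [-0.003  0.    -1.   ] y ax(case) [ 0.  1. -0.] F [-0.6  0.8  0.3] open 0.053 grip 0.0 j [-0.15  0.38  0.53  2.1  -0.28  0.73  2.01]
rot [-0.01 -0.18 -0.02] trav now [-4.4 -5.5 61.2] after [-4.2 -5.5 61.2]
```

View pics/c3.png

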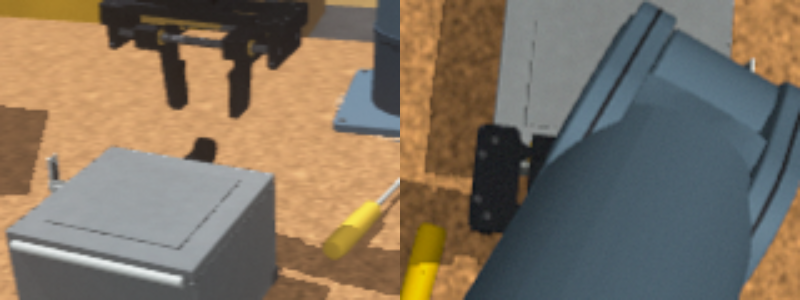

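play_rows(rotation=[[0, 0, 0], [0, 0, 0], [0, 0, 0], [0, 0, 0], [0, 0, 0], [0, 0, 0], [0, 0, 0], [0, 0, 0], [0, 0, 0], [0, 0, 0]], travel=[[-4.3, -5.5, 0], [0, 0, 20], [0, 0, 20], [0, 0, 20], [0, 0, 0], [0, 0, 0], [0, 0, 0], [0, 0, 0], [0, 0, 0], [0, 0, 0]], claw=[0.6, 0.6, 0.6, 0.6, 0.6, 0, 0, 0, 0, 0])

```text
clock: 3.53
tool_pos: [0.4366, -0.1804, 0.1015]
orientation: [0.063, 0.998, -0.0, 0.001]
ft_force: [-0.3, 0.7, 0.6]
opening: 0.0217
grip_force: 0.0
```

```bash
python3 - <<'E'
from h import *
here();go((-122,0,99),LUG)
# lifting increments
q=lambda t:np.array([90-212*np.cos(t)+6*np.sin(t),110+212*np.sin(t)+6*np.cos(t)])
ts=np.linspace(0,1.28,37);P=np.array([q(t) for t in ts]);d=np.diff(P,axis=0)
print([[round(-a,1),0,round(-b,1)] for a,b in d])
E
```

```text
t 3.53 case TCP [-120.3    0.   101.5] z ax [ 0.002 -0.    -1.   ] y ax(case) [-0.  1. -0.] F [-0.3  0.7  0.6] open 0.0217 grip 0.0 j [-0.07  0.5   0.46  2.12 -0.38  0.6   2.1 ]
rot [-0.    0.09  0.01] trav now [ 1.7 -0.   2.5] after [ 1.7 -0.   2.5]
[[np.float64(-0.3), 0, np.float64(-7.5)], [np.float64(-0.6), 0, np.float64(-7.5)], [np.float64(-0.9), 0, np.float64(-7.5)], [np.float64(-1.1), 0, np.float64(-7.5)], [np.float64(-1.4), 0, np.float64(-7.4)], [np.float64(-1.7), 0, np.float64(-7.4)], [np.float64(-1.9), 0, np.float64(-7.3)], [np.float64(-2.2), 0, np.float64(-7.2)], [np.float64(-2.4), 0, np.float64(-7.1)], [np.float64(-2.7), 0, np.float64(-7.0)], [np.float64(-2.9), 0, np.float64(-6.9)], [np.float64(-3.2), 0, np.float64(-6.8)], [np.float64(-3.4), 0, np.float64(-6.7)], [np.float64(-3.7), 0, np.float64(-6.6)], [np.float64(-3.9), 0, np.float64(-6.5)], [np.float64(-4.1), 0, np.float64(-6.3)], [np.float64(-4.4), 0, np.float64(-6.2)], [np.float64(-4.6), 0, np.float64(-6.0)], [np.float64(-4.8), 0, np.float64(-5.8)], [np.float64(-5.0), 0, np.float64(-5.7)], [np.float64(-5.2), 0, np.float64(-5.5)], [np.float64(-5.4), 0, np.float64(-5.3)], [np.float64(-5.6), 0, np.float64(-5.1)], [np.float64(-5.7), 0, np.float64(-4.9)], [np.float64(-5.9), 0, np.float64(-4.7)], [np.float64(-6.1), 0, np.float64(-4.5)], [np.float64(-6.2), 0, np.float64(-4.3)], [np.float64(-6.4), 0, np.float64(-4.0)], [np.float64(-6.5), 0, np.float64(-3.8)], [np.float64(-6.6), 0, np.float64(-3.6)], [np.float64(-6.8), 0, np.float64(-3.3)], [np.float64(-6.9), 0, np.float64(-3.1)], [np.float64(-7.0), 0, np.float64(-2.8)], [np.float64(-7.1), 0, np.float64(-2.6)], [np.float64(-7.2), 0, np.float64(-2.3)], [np.float64(-7.2), 0, np.float64(-2.1)]]
```

play_rows(rotation=[[0, 0, 0], [0, 0, 0], [0, 0, 0], [0, 0, 0]], travel=[[1.5, 0, 1.5], [0, 0, 0], [0, 0, 0], [0, 0, 0]], claw=[0, 0, 0, 0])

```text
clock: 3.87
tool_pos: [0.4359, -0.1798, 0.1003]
orientation: [0.063, 0.998, 0.0, 0.001]
ft_force: [1.2, 2.5, 11.2]
opening: 0.0157
grip_force: 30.0
```

play_rows(rotation=[[0, 0, 0], [0, 0, 0], [0, 0, 0], [0, 0, 0], [0, 0, 0], [0, 0, 0]], travel=[[-0.3, 0, -7.5], [-0.6, 0, -7.5], [-0.9, 0, -7.5], [-1.1, 0, -7.5], [-1.4, 0, -7.4], [-1.7, 0, -7.4]], claw=[0, 0, 0, 0, 0, 0])

```text
clock: 4.37
tool_pos: [0.4405, -0.1804, 0.1446]
orientation: [0.063, 0.998, 0.0, -0.0]
ft_force: [4.4, 3.0, -5.0]
opening: 0.0154
grip_force: 30.0
```

```bash
cat >> h.py <<'E'
q=lambda t:np.array([90-212*np.cos(t)+6*np.sin(t),110+212*np.sin(t)+6*np.cos(t)])
def lift(t1,n,dz=-16):
    """increments from here along the lug arc to lid angle t1"""
    s=get_state();pc=C().inv().apply(np.array(s["tool_pos"])-[cx,cy,0])*1000
    x,z=pc[0]-90,pc[2]-dz-110;t0=np.arctan2(z,-x)-np.arctan2(6,212)
    print("lid~",round(t0,3),"r",round(np.hypot(x,z),1))
    P=np.array([[pc[0],pc[2]-dz]]+[q(t) for t in np.linspace(t0,t1,n+1)[1:]])
    print([[float(-a),float(round(-pc[1]*-1/n,1)*-1),float(-b)] for a,b in np.diff(P,axis=0).round(1)])
E
python3 -c "
from h import *
here();lift(.62,10)"
```

```text
t 4.37 case TCP [-116.4    0.6  144.6] z ax [-0.     0.001 -1.   ] y ax(case) [-0.  1.  0.] F [ 4.4  3.  -5. ] open 0.0154 grip 30.0 j [-0.12  0.42  0.51  2.09 -0.32  0.71  2.04]
lid~ 0.212 r 212.5
[[-2.7, -0.1, -8.2], [-2.6, -0.1, -8.3], [-2.9, -0.1, -8.1], [-3.2, -0.1, -8.0], [-3.6, -0.1, -7.9], [-3.9, -0.1, -7.7], [-4.2, -0.1, -7.6], [-4.5, -0.1, -7.4], [-4.8, -0.1, -7.2], [-5.1, -0.1, -7.0]]
```

Grasped; lift is tracking.

play_rows(rotation=[[0, 0, 0], [0, 0, 0], [0, 0, 0], [0, 0, 0], [0, 0, 0], [0, 0, 0], [0, 0, 0], [0, 0, 0], [0, 0, 0], [0, 0, 0]], travel=[[-2.5, 0, -8.2], [-2.6, 0, -8.3], [-2.9, 0, -8.1], [-3.2, 0, -8.0], [-3.6, 0, -7.9], [-3.9, 0, -7.7], [-4.2, 0, -7.6], [-4.5, 0, -7.4], [-4.8, 0, -7.2], [-5.1, 0, -7.0]], claw=[0, 0, 0, 0, 0, 0, 0, 0, 0, 0])

```text
clock: 5.2
tool_pos: [0.4756, -0.1848, 0.2215]
orientation: [0.063, 0.998, 0.001, -0.002]
ft_force: [-3.3, 5.9, -2.3]
opening: 0.016
grip_force: 30.0
```

```bash
python3 -c "
from h import *
here();lift(1.0,10)"
```

```text
t 5.2 case TCP [-81.    0.6 221.5] z ax [-0.005  0.002 -1.   ] y ax(case) [0.    1.    0.001] F [-3.3  5.9 -2.3] open 0.016 grip 30.0 j [-0.17  0.36  0.56  1.94 -0.24  0.91  1.96]
lid~ 0.613 r 213.3
[[-6.0, -0.1, -5.8], [-5.3, -0.1, -6.3], [-5.5, -0.1, -6.1], [-5.8, -0.1, -5.9], [-6.0, -0.1, -5.6], [-6.2, -0.1, -5.4], [-6.4, -0.1, -5.2], [-6.6, -0.1, -4.9], [-6.8, -0.1, -4.6], [-7.0, -0.1, -4.4]]
```

play_rows(rotation=[[0, 0, 0], [0, 0, 0], [0, 0, 0], [0, 0, 0], [0, 0, 0], [0, 0, 0], [0, 0, 0], [0, 0, 0], [0, 0, 0], [0, 0, 0]], travel=[[-5.8, 0, -5.9], [-5.3, 0, -6.3], [-5.5, 0, -6.1], [-5.8, 0, -5.9], [-6.0, 0, -5.6], [-6.2, 0, -5.4], [-6.4, 0, -5.2], [-6.6, 0, -4.9], [-6.8, 0, -4.6], [-7.0, 0, -4.4]], claw=[0, 0, 0, 0, 0, 0, 0, 0, 0, 0])

```text
clock: 6.03
tool_pos: [0.5372, -0.1926, 0.2763]
orientation: [0.063, 0.998, 0.001, -0.002]
ft_force: [-3.7, 5.8, 1.3]
opening: 0.0156
grip_force: 30.0
```

```bash
python3 -c "
from h import *
here();lift(1.27,9)"
```

```text
t 6.03 case TCP [-19.    0.5 276.3] z ax [-0.003  0.002 -1.   ] y ax(case) [0.    1.    0.002] F [-3.7  5.8  1.3] open 0.0156 grip 30.0 j [-0.17  0.4   0.57  1.74 -0.24  1.08  1.93]
lid~ 1.004 r 212.4
[[-5.6, -0.1, -2.9], [-5.5, -0.1, -3.0], [-5.6, -0.1, -2.8], [-5.7, -0.1, -2.6], [-5.8, -0.1, -2.5], [-5.8, -0.1, -2.3], [-5.9, -0.1, -2.1], [-6.0, -0.1, -2.0], [-6.0, -0.1, -1.8]]
```

play_rows(rotation=[[0, 0, 0], [0, 0, 0], [0, 0, 0], [0, 0, 0], [0, 0, 0], [0, 0, 0], [0, 0, 0], [0, 0, 0], [0, 0, 0], [0, 0, 0]], travel=[[-5.6, 0, -2.9], [-5.5, 0, -3.0], [-5.6, 0, -2.8], [-5.7, 0, -2.6], [-5.8, 0, -2.5], [-5.8, 0, -2.3], [-5.9, 0, -2.1], [-6.0, 0, -2.0], [-6.0, 0, -1.8], [0, 0, 0]], claw=[0, 0, 0, 0, 0, 0, 0, 0, 0, 0])

```text
clock: 6.87
tool_pos: [0.5905, -0.1994, 0.2988]
orientation: [0.063, 0.998, 0.0, 0.0]
ft_force: [-2.1, 5.5, 3.3]
opening: 0.0156
grip_force: 30.0
```

```bash
python3 -c "
from h import *
here();lift(1.29,2)
b=snapshot('scene');print('knee locked',proj(b,W(np.array((-9,-158,152))/1000)),'shut',proj(b,W(np.array((-1,-158,36))/1000)))
a=snapshot('top');print('knee locked',proj(a,W(np.array((-9,-158,152))/1000)))
cv2.imwrite('pics/c4.png',np.hstack([cv2.resize(v['image'][80:260,110:350,::-1],(400,300)) for v in (b,)]+[cv2.resize(a['image'][90:270,220:460,::-1],(400,300))]))"
```

```text
t 6.87 case TCP [ 34.8   0.5 298.8] z ax [ 0.  0. -1.] y ax(case) [-0.  1.  0.] F [-2.1  5.5  3.3] open 0.0156 grip 30.0 j [-0.14  0.48  0.56  1.57 -0.27  1.17  1.92]
lid~ 1.279 r 212.1
[[-1.1, -0.3, -0.3], [-1.1, -0.3, -0.3]]
knee locked [151.26748399 146.02345833] shut [157.24516064 188.74318943]
knee locked [401.41249692 180.05007441]
```

View pics/c4.png

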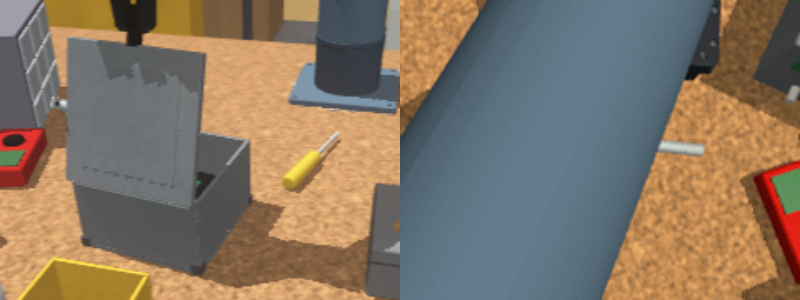

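play_rows(rotation=[[0, 0, 0], [0, 0, 0], [0, 0, 0], [0, 0, 0], [0, 0, 0], [0, 0, 0], [0, 0, 0], [0, 0, 0], [0, 0, 0], [0, 0, 0]], travel=[[4.3, 0, 1.1], [4.3, 0, 1.3], [4.3, 0, 1.4], [4.3, 0, 1.5], [4.3, 0, 1.7], [4.3, 0, 1.8], [0, 0, 0], [0, 0, 0], [0, 0, 0], [0, 0, 0]], claw=[0, 0, 0, 0, 0, 0, 0, 0.6, 0.6, 0.6])

```text
clock: 7.8
tool_pos: [0.5641, -0.1979, 0.2894]
orientation: [0.064, 0.998, -0.001, 0.0]
ft_force: [-0.6, 0.2, 0.0]
opening: 0.0339
grip_force: 0.0
```

```bash
python3 -c "
from h import *
here();lift(1.29,2)"
```

```text
t 7.8 case TCP [  8.4  -1.3 289.4] z ax [ 0.001 -0.002 -1.   ] y ax(case) [ 0.001  1.    -0.002] F [-0.6  0.2  0. ] open 0.0339 grip 0.0 j [-0.15  0.44  0.57  1.65 -0.25  1.12  1.93]
lid~ 1.147 r 211.7
[[-14.1, 0.7, -5.7], [-14.6, 0.7, -4.3]]
```

play_rows(rotation=[[0, 0, 0], [0, 0, 0], [0, 0, 0], [0, 0, 0], [0, 0, 7], [0, 0, 7], [0, 0, 7], [0, 0, 7], [0, 0, 7], [0, 0, 7]], travel=[[0, 0, -5], [0, 0, -20], [0, 0, -30], [0, 0, -30], [0, 0, -15], [0, 0, 0], [0, 0, 0], [0, 0, 0], [0, 0, 0], [0, 0, 0]], claw=[0.6, 0.6, 0.6, 0.6, 0, 0, 0, 0, 0, 0])

```text
clock: 8.63
tool_pos: [0.5642, -0.1972, 0.3894]
orientation: [0.42, 0.908, -0.0, 0.0]
ft_force: [-0.4, 0.7, 1.0]
opening: 0.015
grip_force: 0.0
```

```bash
cat >> h.py <<'E'
a=np.radians(15)
KN=C()*R.from_matrix(np.array([[0,np.cos(a),np.sin(a)],[1,0,0],[0,np.sin(a),-np.cos(a)]]).T)
E
python3 -c "
from h import *
here();go((-80,-142,300),KN)
a=snapshot('top');print('knee locked',proj(a,W(np.array((-9,-158,152))/1000)))
for z in (.1,.2):print(C().inv().apply(onz(a,(436,137),z)-[cx,cy,0])*1000)
b=snapshot('scene');print('knee locked',proj(b,W(np.array((-9,-158,152))/1000)))
cv2.imwrite('pics/c5.png',np.hstack([cv2.resize(b['image'][:,:,::-1],(400,300)),cv2.resize(a['image'][90:270,220:460,::-1],(400,300))]))"
```

```text
t 8.63 case TCP [  8.4  -0.6 389.4] z ax [ 0.    -0.001 -1.   ] y ax(case) [ 0.674  0.739 -0.   ] F [-0.4  0.7  1. ] open 0.015 grip 0.0 j [-0.28  0.39  0.75  1.52 -0.27  1.34  1.2 ]
rot [-6.22 14.18 47.34] trav now [ -30.  -164.    89.5] after [-159.8  -88.4   49.8]
knee locked [401.41249692 180.05007441]
[ 100.14590871 -238.79067242  100.        ]
[  65.34756517 -202.25553783  200.        ]
knee locked [151.26748399 146.02345833]
```

View pics/c5.png

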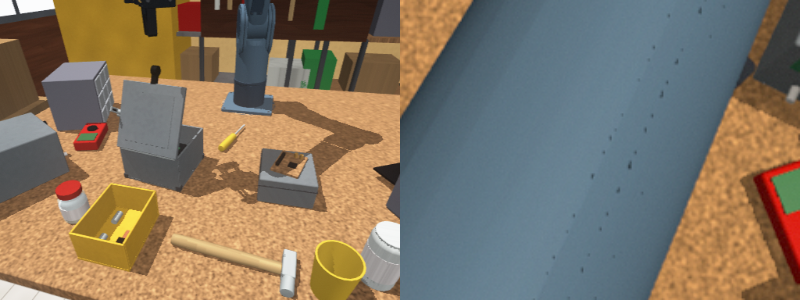

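```bash
sed -i 's/radians(15)/radians(8)/' h.py; python3 -c "
from h import *
go((-80,-144,300),KN)"
```

```text
rot [-3.35  7.59 47.81] trav now [ -30.6 -165.8   89.4] after [-154.6  -88.5   68.4]
```

play_rows(rotation=[[-0.48, 1.08, 6.83], [-0.48, 1.08, 6.83], [-0.48, 1.08, 6.83], [-0.48, 1.08, 6.83], [-0.48, 1.08, 6.83], [-0.48, 1.08, 6.83], [-0.48, 1.08, 6.83], [0, 0, 0], [0, 0, 0], [0, 0, 0]], travel=[[0, 0, 0], [0, 0, 0], [0, 0, 0], [0, 0, 0], [0, 0, 0], [0, 0, 0], [0, 0, 0], [-30, -17, 0], [-30, -17, 0], [-30, -17, 0]], claw=[0, 0, 0, 0, 0, 0, 0, 0, 0, 0])

```text
clock: 9.57
tool_pos: [0.5018, -0.2797, 0.3764]
orientation: [0.746, 0.662, 0.052, -0.046]
ft_force: [0.1, -0.5, -0.3]
opening: 0.0007
grip_force: 0.0
```

```bash
python3 -c "
from h import *
here();go((-80,-144,230),KN)"
```

```text
t 9.57 case TCP [-43.1 -90.3 376.4] z ax [ 0.017  0.138 -0.99 ] y ax(case) [1.    0.007 0.001] F [ 0.1 -0.5 -0.3] open 0.0007 grip 0.0 j [-0.14  0.44  0.92  1.56 -0.46  1.41  0.72]
rot [-0.02  0.01  0.43] trav now [-73.3 -37.4 137.5] after [-73.6 -36.9 137.5]
```

play_rows(rotation=[[0, 0, 0.4], [0, 0, 0], [0, 0, 0], [0, 0, 0], [0, 0, 0], [0, 0, 0], [0, 0, 0], [0, 0, 0], [0, 0, 0], [0, 0, 0]], travel=[[-24.5, -12.3, 0], [-24.5, -12.3, 0], [-24.5, -12.3, 0], [0, 0, 28], [0, 0, 28], [0, 0, 28], [0, 0, 28], [0, 0, 25], [0, 0, 0], [0, 0, 0]], claw=[0, 0, 0, 0, 0, 0, 0, 0, 0, 0])

```text
clock: 10.4
tool_pos: [0.4587, -0.327, 0.2303]
orientation: [0.749, 0.659, 0.052, -0.047]
ft_force: [0.4, -0.4, 0.7]
opening: 0.0005
grip_force: 0.0
```

```bash
python3 -c "
from h import *
here();go((-80,-144,110),KN)
a=snapshot('top');b=snapshot('scene')
cv2.imwrite('pics/c6.png',np.hstack([cv2.resize(b['image'][80:260,90:330,::-1],(400,300)),cv2.resize(a['image'][90:270,260:500,::-1],(400,300))]))"
```

```text
t 10.4 case TCP [ -79.9 -142.6  230.3] z ax [ 0.016  0.139 -0.99 ] y ax(case) [ 1.    -0.002 -0.002] F [ 0.4 -0.4  0.7] open 0.0005 grip 0.0 j [ 0.02  0.57  0.84  1.76 -0.58  1.15  0.95]
rot [-0.11 -0.06 -0.16] trav now [-18.2   0.2 118.9] after [-1.810e+01 -1.000e-01  1.189e+02]
```

View pics/c6.png

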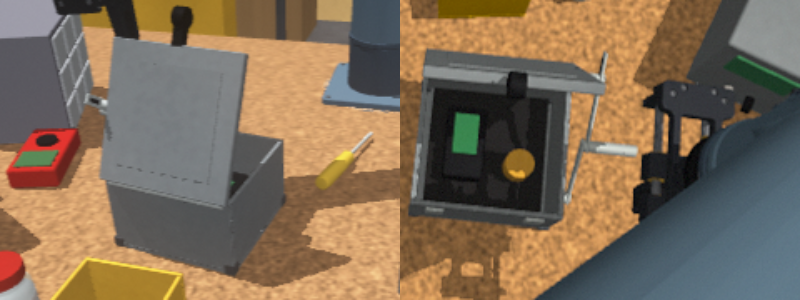

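play_rows(rotation=[[0, 0, 0], [0, 0, 0], [0, 0, 0], [0, 0, 0], [0, 0, 0], [0, 0, 0], [0, 0, 0], [0, 0, 0]], travel=[[-3.6, 0, 20], [-3.6, 0, 20], [-3.6, 0, 20], [-3.6, 0, 20], [-3.6, 0, 20], [0, 0, 19], [0, 0, 0], [0, 0, 0]], claw=[0, 0, 0, 0, 0, 0, 0, 0])

```text
clock: 11.17
tool_pos: [0.4593, -0.329, 0.1112]
orientation: [0.75, 0.658, 0.052, -0.046]
ft_force: [-0.0, -0.2, -0.3]
opening: 0.0005
grip_force: 0.0
```

play_rows(rotation=[[0, 0, 0], [0, 0, 0], [0, 0, 0], [0, 0, 0], [0, 0, 0], [0, 0, 0], [0, 0, 0]], travel=[[0, 8, 0], [0, 8, 0], [0, 8, 0], [0, 7, 0], [0, 5, 0], [0, 3, 0], [0, 0, 0]], claw=[0, 0, 0, 0, 0, 0, 0])

```text
clock: 11.75
tool_pos: [0.4983, -0.3333, 0.1101]
orientation: [0.75, 0.658, 0.052, -0.046]
ft_force: [-0.7, 1.5, 0.0]
opening: 0.0006
grip_force: 0.0
```

```bash
python3 -c "
from h import *
here();go((-11,-144,108),KN)"
```

```text
t 11.75 case TCP [ -39.8 -143.9  110.1] z ax [ 0.018  0.138 -0.99 ] y ax(case) [ 1.    -0.004 -0.001] F [-0.7  1.5  0. ] open 0.0006 grip 0.0 j [ 0.1   0.77  0.72  1.74 -0.73  1.    1.02]
rot [-0.   -0.02 -0.24] trav now [-0.2 28.8  2. ] after [-0.4 28.8  2. ]
```

play_rows(rotation=[[0, 0, 0], [0, 0, 0], [0, 0, 0], [0, 0, 0], [0, 0, 0]], travel=[[0, 4, 0], [0, 4, 0], [0, 4, 0], [0, 3, 0], [0, 3, 0]], claw=[0, 0, 0, 0, 0])

```text
clock: 12.17
tool_pos: [0.5152, -0.3357, 0.1098]
orientation: [0.75, 0.658, 0.052, -0.047]
ft_force: [-1.1, -0.5, -1.0]
opening: 0.0007
grip_force: 0.8
```

```bash
python3 -c "
from h import *
here();go((-11,-144,108),KN)"
```

```text
t 12.17 case TCP [ -22.7 -144.1  109.8] z ax [ 0.017  0.139 -0.99 ] y ax(case) [ 1.    -0.005 -0.002] F [-1.1 -0.5 -1. ] open 0.0007 grip 0.8 j [ 0.1   0.79  0.71  1.7  -0.73  1.02  1.  ]
rot [-0.05 -0.05 -0.31] trav now [-0.  11.7  1.8] after [-0.1 11.7  1.8]
```

play_rows(rotation=[[0, 0, 0], [0, 0, 0], [0, 0, 0], [0, 0, 0]], travel=[[0, 4, 0.5], [0, 4, 0.5], [0, 4, 0.5], [0, 2, 0]], claw=[0, 0, 0, 0])

```text
clock: 12.5
tool_pos: [0.5216, -0.3366, 0.105]
orientation: [0.751, 0.656, 0.048, -0.053]
ft_force: [-19.9, 1.6, -12.6]
opening: 0.0003
grip_force: 8.7
```

```bash
python3 -c "
from h import *
here()
a=snapshot('top');b=snapshot('scene')
cv2.imwrite('pics/c7.png',np.hstack([cv2.resize(b['image'][80:260,90:330,::-1],(400,300)),cv2.resize(a['image'][90:270,260:500,::-1],(400,300))]))"
```

```text
t 12.5 case TCP [ -16.3 -144.2  105. ] z ax [ 0.003  0.143 -0.99 ] y ax(case) [ 1.    -0.007 -0.016] F [-19.9   1.6 -12.6] open 0.0003 grip 8.7 j [ 0.1   0.81  0.71  1.67 -0.73  1.03  0.98]
```

View pics/c7.png

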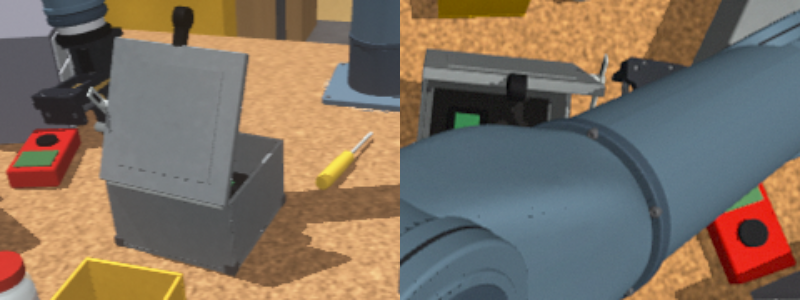

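play_rows(rotation=[[0, 0, 0], [0, 0, 0], [0, 0, 0]], travel=[[0, 1, 4], [0, 2, 3], [0, 3, 3]], claw=[0, 0, 0])

```text
clock: 12.85
tool_pos: [0.5267, -0.337, 0.0952]
orientation: [0.751, 0.656, 0.048, -0.053]
ft_force: [-20.1, -0.5, -9.4]
opening: 0.0006
grip_force: 10.1
```

```bash
python3 - <<'E'
from h import *
here()
b=snapshot('scene')
c6=cv2.imread('pics/c6.png');c7=cv2.imread('pics/c7.png')
n=cv2.resize(b['image'][80:260,90:330,::-1],(400,300))
cv2.imwrite('pics/c8.png',np.hstack([cv2.resize(i[60:160,60:180],(264,220),interpolation=2) for i in(c6[:,:400],c7[:,:400],n)]))
for p in [(-9,152),(0,143),(6,135),(11,127)]:print(p,[(proj(b,W(np.array((p[0],y,p[1]))/1000))-[90,80])/.6-60 for y in(-158,-112)])
E
```

```text
t 12.85 case TCP [ -11.2 -143.9   95.2] z ax [ 0.003  0.142 -0.99 ] y ax(case) [ 1.    -0.008 -0.016] F [-20.1  -0.5  -9.4] open 0.0006 grip 10.1 j [ 0.1   0.83  0.7   1.66 -0.74  1.02  0.98]
(-9, 152) [array([42.11247332, 50.03909721]), array([69.16932647, 54.82529737])]
(0, 143) [array([39.36538447, 58.29940739]), array([66.44934107, 63.25273391])]
(6, 135) [array([37.77367397, 65.08874329]), array([64.84527052, 70.17130691])]
(11, 127) [array([36.61215398, 71.58448419]), array([63.65323129, 76.78596528])]
```

View pics/c8.png

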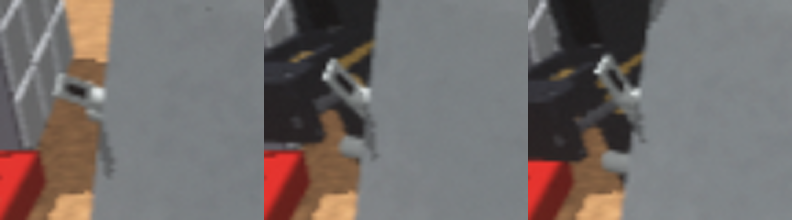

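play_rows(rotation=[[0, 0, 0], [0, 0, 0], [0, 0, 0]], travel=[[0, 2, 3], [0, 2, 4], [0, 1, 4]], claw=[0, 0, 0])

```text
clock: 13.15
tool_pos: [0.5308, -0.3371, 0.0842]
orientation: [0.752, 0.656, 0.047, -0.053]
ft_force: [-20.3, -2.1, -6.0]
opening: 0.0008
grip_force: 9.8
```

```bash
cat >> h.py <<'E'
def rod(b):
    "knob end & lug in scene: dark lug centroid row above lid"
    g=cv2.cvtColor(b['image'],cv2.COLOR_RGB2GRAY)[70:150,180:225];m=(g<45).astype(np.uint8)
    ys,xs=np.nonzero(m);print("lug px",(xs.mean()+180).round(1) if len(xs) else None,(ys.mean()+70).round(1) if len(xs) else None,len(xs))
E
python3 - <<'E'
from h import *
here();b=snapshot('scene');rod(b)
for t in(1.2,1.13,1.0,.8):print(t,proj(b,W(np.array((q(t)[0],0,q(t)[1]))/1000)))
E
```

```text
t 13.15 case TCP [  -7.1 -143.5   84.2] z ax [ 0.002  0.141 -0.99 ] y ax(case) [ 1.    -0.009 -0.017] F [-20.3  -2.1  -6. ] open 0.0008 grip 9.8 j [ 0.11  0.85  0.69  1.65 -0.75  1.01  0.98]
lug px 206.0 97.2 190
1.2 [195.88896674  89.69362633]
1.13 [199.72956072  90.52761626]
1.0 [206.3076936   93.35661216]
0.8 [214.95232671 100.50785836]
```

play_rows(rotation=[[0, 0, 0], [0, 0, 0], [0, 0, 0], [0, 0, 0], [0, 0, 0], [0, 0, 0], [0, 0, 0], [0, 0, 0]], travel=[[0, -12, 0], [0, -25, 0], [0, -30, 0], [0, -30, 0], [-10, -10, -20], [-10, 0, -30], [-10, 0, -30], [0, 0, 0]], claw=[0, 0, 0, 0, 0, 0, 0, 0])

```text
clock: 13.87
tool_pos: [0.4306, -0.3682, 0.1684]
orientation: [0.751, 0.657, 0.052, -0.041]
ft_force: [0.8, -1.1, 1.3]
opening: 0.0002
grip_force: 0.0
```

```bash
python3 - <<'E'
from h import *
here();b=snapshot('scene');rod(b)
E
```

```text
t 13.87 case TCP [-102.6 -187.   168.4] z ax [ 0.025  0.131 -0.991] y ax(case) [ 1.    -0.008  0.007] F [ 0.8 -1.1  1.3] open 0.0002 grip 0.0 j [ 0.14  0.65  0.79  1.8  -0.65  1.05  1.09]
lug px 201.4 97.9 110
```

play_rows(rotation=[[0, 0, 0], [0, 0, 0], [0, 0, 0], [0, 0, 0], [0, 0, 0], [0, 0, 0], [0, 0, 0], [0, 0, 0], [0, 0, 0], [0, 0, 0]], travel=[[0, 0, -20], [0, 0, -20], [0, 0, -20], [0, 0, 0], [0, 0, 0], [0, 0, 0], [0, 0, 0], [0, 0, 0], [0, 0, 0], [0, 0, 0]], claw=[0, 0, 0, 0, 0, 0, 0, 0, 0, 0])

```text
clock: 14.75
tool_pos: [0.428, -0.3705, 0.2218]
orientation: [0.75, 0.658, 0.052, -0.047]
ft_force: [0.3, 1.3, 0.0]
opening: 0.0003
grip_force: 0.0
```

play_rows(rotation=[[0, 0, 0], [0, 0, 0], [0, 0, 0], [0, 0, 0], [0, 0, 0], [0, 0, 0], [0, 0, 0], [0, 0, 0], [0, 0, 0], [0, 0, 0]], travel=[[0, 0, 0], [0, 0, 0], [0, 0, 0], [0, 0, 0], [0, 0, 0], [0, 0, 0], [0, 0, 0], [0, 0, 0], [0, 0, 0], [0, 0, 0]], claw=[0, 0, 0, 0, 0, 0, 0, 0, 0, 0])

```text
clock: 15.58
tool_pos: [0.4281, -0.3708, 0.2223]
orientation: [0.75, 0.658, 0.052, -0.047]
ft_force: [0.1, -0.7, -0.4]
opening: 0.0003
grip_force: 0.0
```

play_rows(rotation=[[0, 0, 0], [0, 0, 0], [0, 0, 0], [0, 0, 0], [0, 0, 0], [0, 0, 0], [0, 0, 0], [0, 0, 0], [0, 0, 0], [0, 0, 0]], travel=[[0, 0, 0], [0, 0, 0], [0, 0, 0], [0, 0, 0], [0, 0, 0], [0, 0, 0], [0, 0, 0], [0, 0, 0], [0, 0, 0], [0, 0, 0]], claw=[0, 0, 0, 0, 0, 0, 0, 0, 0, 0])

```text
clock: 16.42
tool_pos: [0.4281, -0.3707, 0.2223]
orientation: [0.75, 0.658, 0.052, -0.047]
ft_force: [-0.6, 0.7, -0.5]
opening: 0.0004
grip_force: 0.0
```

```bash
python3 - <<'E'
from h import *;import pickle
here();b=snapshot('scene');o=pickle.load(open("s0.pkl","rb"))["scene"]
def d(y0,y1,x0,x1):return np.abs(b['image'][y0:y1,x0:x1].astype(int)-o['image'][y0:y1,x0:x1]).mean().round(2)
print("case",d(145,238,155,265),"lug",d(142,158,222,240),"knob",d(148,172,164,176),"above",d(90,140,190,260))
E
```

```text
t 16.42 case TCP [-104.7 -189.9  222.3] z ax [ 0.017  0.139 -0.99 ] y ax(case) [ 1.    -0.005 -0.001] F [-0.6  0.7 -0.5] open 0.0004 grip 0.0 j [ 0.12  0.59  0.84  1.75 -0.58  1.15  1.04]
case 6.3 lug 5.74 knob 6.29 above 6.0
```

play_rows(rotation=[[0, 0, 0], [0, 0, 0], [0, 0, 0], [0, 0, 0], [0, 0, 0], [0, 0, 0], [0, 0, 0], [0, 0, 0], [0, 0, 0], [0, 0, 0]], travel=[[0, 0, 0], [0, 0, 0], [0, 0, 0], [0, 0, 0], [0, 0, 0], [0, 0, 0], [0, 0, 0], [0, 0, 0], [0, 0, 0], [0, 0, 0]], claw=[0, 0, 0, 0, 0, 0, 0, 0, 0, 0])

```text
clock: 17.3
tool_pos: [0.4281, -0.3708, 0.2223]
orientation: [0.75, 0.658, 0.052, -0.047]
ft_force: [-0.6, -0.5, 0.4]
opening: 0.0005
grip_force: 0.0
```

```bash
python3 - <<'E'
from h import *;import pickle
b=snapshot('scene');o=pickle.load(open("s0.pkl","rb"))["scene"]
G=[cv2.cvtColor(v['image'],cv2.COLOR_RGB2GRAY).astype(np.float32) for v in(o,b)]
def d(y0,y1,x0,x1):return np.abs(b['image'][y0:y1,x0:x1].astype(int)-o['image'][y0:y1,x0:x1]).mean().round(2)
print("case",d(145,238,155,265),"ref hammer",d(290,370,220,400),"yellow box",d(240,330,100,200))
for n,(y0,y1,x0,x1) in dict(front_lug=(142,160,218,242),lidrear=(180,215,150,235),lidfront=(145,165,190,265),knob=(146,172,160,182),ref=(240,330,100,200)).items():
    best=cv2.matchTemplate(G[1][y0-6:y1+6,x0-6:x1+6],G[0][y0:y1,x0:x1],cv2.TM_CCOEFF_NORMED);_,s,_,l=cv2.minMaxLoc(best);print(n,"shift",l[0]-6,l[1]-6,round(s,3))
E
```

```text
case 6.29 ref hammer 6.37 yellow box 5.02
front_lug shift 0 0 0.987
lidrear shift 0 0 1.0
lidfront shift 0 0 0.889
knob shift 0 0 0.996
ref shift 0 0 0.999
```

```bash
python3 -c "
from rig import *
print(job_done())"
```

```text
the job is handed in; nothing more can be done
None
```

The lid was raised until the stay locked and stood open by itself; the stay was then folded at its knee and the lid sank shut. The last camera image matches the starting one with no shift, and the job was handed in at about 17 s with the arm clear.

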